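# Turn the vee plate over onto the test stand's base

### The job

The reversible vee plate lies flat on the bench, vee side down, in front of the test stand. Without picking it up, push it with the fingertips against the front edge of the stand's base plate until it tips up and goes over onto the base, vee side up, then push it further in until all of it lies flat on the base, ahead of the columns, with the vee running along the front edge. Leave everything else on the bench and the base where it is.

Things in the scene. Friction and masses are not known exactly. Their poses are not given: they have to be found in the camera images.
- vee_plate: aluminium plate 60 x 80 x 8 mm, 0.08 to 0.13 kg; one face flat, the other with a 10 mm wide, 5 mm deep vee groove along the middle of its 80 mm length. Origin at its centre. x: the 60 mm way; y: along the groove; z: out of the flat face (up at the start, down at the end). At the start +x points to the stand within 18 degrees, 15 to 60 mm of bench between them. Set up on an 80 mm side, it stands by itself
- corner_l (a point): on the vee plate, at plate coordinates (30, 40, 0) mm: one end of the 80 mm side that faces the base at the start. After the turn this side is the outer one, nearest to the base's front edge
- corner_r (a point): on the vee plate, at plate coordinates (30, -40, 0) mm: the other end of the same side
- stand: manual test stand, fixed. Grey base plate 280 deep, 170 wide, 10 mm thick on the bench, its front face upright. Origin: middle of the front edge, at bench height; x level into the base, y along the front edge, z up. First 170 mm clear but for a loose fitting about 125 mm in; then two columns (190 mm in, 62 mm either side of the middle, 430 mm high) with head and ram between, from 98 mm up
- front_edge (a point): middle of the upper front edge of the base plate, 10 mm above the bench
- bar_a: round steel test bar standing upright, diameter 20, height 50 mm; origin at the middle of its foot. Bystander on the bench beside the vee plate
- bar_b: second bar, the same, further from the stand
- fitting: small knurled steel fitting standing on the base, diameter 18, height 28 mm, origin at its foot. Bystander
- platen: steel disc 50 mm across, 10 mm thick, with a stud up to 30 mm high, origin at its foot. Bystander on the bench beside the vee plate
- hex_key: hex key lying on the bench, 70 x 22 x 5 mm, origin under the middle of the long arm. Bystander
- jar: glass jar, diameter 54, height 55 mm, beside the base; origin at its foot. Bystander
- wrench: 140 mm steel wrench lying beside the base, 8 mm high, origin under its middle. Bystander
- caliper: digital caliper lying on the bench, 160 mm long, 12 mm high, origin under its middle. Bystander
Things that resemble listed ones, but are neither listed nor needed, are in the scene too. Several things look just like the vee_plate: the one meant starts farthest to the robot's right.

How it is judged:
By the outcome, as a careful person would: the job done as asked, in the order asked, and still so for the second after the job is handed in, with the robot touching nothing.
It also fails if it takes over 64 s, if anything falls off the work surface, if the arm or the gripper's body presses on something with over 40 N, if the wrist force passes 120 N, or if a joint passes its speed limit or range.

### The arm

A 6-joint arm with a two-finger parallel gripper is mounted at the origin on the work surface. World frame = base frame: x ahead of the robot, y to its left, z up, the work surface at z = 0. Lengths are in m, angles in rad, forces in N, time in s.
With the tool pointing down it reaches from about 0.35 to 0.775 m from the base axis. Payload 5.5 kg.
Tool frame: the origin (TCP) lies midway between the tips of the shut fingers; the grasp point (between the pads) lies 19 mm behind it; z points along the fingers, x is the direction in which the jaws open and shut, and the axes are right-handed (so a half turn about z gives the same grasp; the last joint's range is limited). The gripper opens to 85 mm and grips with 20 to 120 N. Pads are 22 mm wide; open, the fingers measure 114 mm over their backs; the gripper's body (76 mm by 85 mm) begins 54 mm behind the grasp point. The pads swing forward as they close: fully open they stand 13 mm farther back than shut.
Start: joints at [1.024, 0.313, 0.046, 1.304, 0, 1.431], TCP at [0.228, 0.528, 0.231] pointing down, gripper open.
Joint ranges: [-2.76, 2.76], [-0.86, 1.69], [-1.03, 1.26], [-2.2, 2.34], [-1.47, 1.5], [-3.14, 3.14]. Speed limits (rad/s): [2.57, 2.57, 3.14, 3.14, 3.14, 3.14].

### API

Orientations are given as a unit quaternion [w, x, y, z].
In Python, from workcell import env gives the robot as it stands.
- The arm moves only by the tool servo_tool, never from a script. Its argument "targets" is a list of rows, each an object with "xyz": the shift along the tool's x, y, z in m, a list of three; "twist": the turn, a rotation vector about the tool's x, y, z in rad, a list of three; "jaw": the opening, from 0 (shut) to 1 (fully open). A call has 1 to 12 rows; each row is the pose to reach, as a shift and turn from the pose commanded when the call began, along the tool's axes at that moment; what a row does not reach only later rows make up. A row lasts 1/12 s, in which the tool goes at most 41.7 mm and 7.16 degrees, less where a joint would pass 70% of its speed; a pose out of reach is approached as far as the arm can. A call with a gripper value outside its range is refused whole. The fingers move at their own pace and stop on an object; "squeeze" is the grip in N (left out, the last holds). Time passes only in rows, so rows that repeat a pose let the fingers close. It gives the time, the measured TCP pose, the force and the opening at its end, in the units of the state.
- env.get_state(): the state, without advancing time (a new reading comes with each control period).
- env.read_camera(name): name is "side" or "top"; returns a dict with "color" (420x560x3 uint8, red, green, blue), "depth" (420x560 float32, m along the optical axis (not along the pixel's ray), 0 where there is no reading), "fx", "fy", "cx", "cy" (pixels), "k1" (the pictures are not rectified: a ray, as slopes to the right and down, at radius r is drawn at 1 + k1 r^2 times it, then the intrinsics apply), "eye" and "attitude" of the camera in the world. Camera axes: x right, y down, z forward; pixel columns grow to the right and rows downward; lengths in m; the calibration is good to about 2 mm. A picture is of the moment at which its call begins.
- env.hand_in(): hands the job in, once; it reports no verdict.
The state is a dict: "clock": time; "joint_pos": joint angles; "qvel": joint speeds; "tau": joint torques, N m; "tcp_pos": TCP position; "orientation": TCP orientation; "wrist_force": force on the tool from outside, world axes, zero at the start; "ft_torque": the same for the moment, N m; "finger_gap": finger opening in m.
Only numpy, scipy, OpenCV 4.12 (cv2) and the standard library are available. Lean on these libraries where they do the work, as an engineer would, in place of code of your own. Each camera call takes 0.05 s, during which the arm holds its last target. There are 200 camera calls.

## Working session

There is one attempt and no reset: what is moved stays moved. The work goes in short steps, Python scripts to look and compute and a tool call to move; the robot and the scene stay as the last step left them, time stands still between calls to the robot, and variables do not carry over. Pictures are saved under pics/ and viewed, about 8 in all and at most 12, crops included, and the job is handed in when it is done.

Besides the shell and the picture viewer there is one more tool, called after "Request:" as a command line: name --argument value ..., lists and objects as JSON in quotes. servo_tool: Moves the arm, as the interface text tells. Its arguments: {"type":"object","properties":{"targets":{"type":"array","items":{"type":"object","properties":{"xyz":{"type":"array","items":{"type":"number"}},"twist":{"type":"array","items":{"type":"number"}},"jaw":{"type":"number"}}}},"squeeze":{"type":"number"}},"required":["targets"]}

```bash
ls; mkdir -p pics
cat > h.py <<'E'
import numpy as np, cv2
from workcell import env
from scipy.spatial.transform import Rotation as R
def rot(q): return R.from_quat([q[1],q[2],q[3],q[0]]).as_matrix()
def att(c):
    a=np.array(c["attitude"]); return a if a.shape==(3,3) else rot(a)
def ray(c,u,v):
    x=(u-c["cx"])/c["fx"]; y=(v-c["cy"])/c["fy"]; rd=np.hypot(x,y); r=rd
    for _ in range(20): r=rd/(1+c["k1"]*r*r)
    s=r/rd if rd>0 else 1
    return np.array([x*s,y*s,1.])
def onz(c,u,v,z):
    d=att(c)@ray(c,u,v); e=np.array(c["eye"]); return e+d*(z-e[2])/d[2]
def dep(c,u,v):
    return np.array(c["eye"])+att(c)@(ray(c,u,v)*c["depth"][int(v),int(u)])
def proj(c,p):
    q=att(c).T@(np.array(p)-np.array(c["eye"])); x,y=q[:2]/q[2]; k=1+c["k1"]*(x*x+y*y)
    return c["fx"]*x*k+c["cx"],c["fy"]*y*k+c["cy"]
def save(c,name,box=None,s=1):
    im=c["color"][:,:,::-1]
    if box: im=im[box[1]:box[3],box[0]:box[2]]
    cv2.imwrite("pics/"+name,cv2.resize(im,None,fx=s,fy=s,interpolation=cv2.INTER_CUBIC))
E
python3 - <<'E'
from h import *
import pickle
for n in("top","side"):
    c=env.read_camera(n); print(n,{k:c[k] for k in c if k not in("color","depth")}); save(c,n+"0.png",None,1.42)
    pickle.dump(c,open(n+"0.pkl","wb"))
print(env.get_state())
E
```

```text
pics
top {'fx': 417.54951549493444, 'fy': 417.54951549493444, 'cx': 284.1530677304554, 'cy': 207.75997618461122, 'k1': -0.12449045069303906, 'eye': array([ 0.37950216, -0.01002414,  1.10956903]), 'attitude': array([ 0.03923229, -0.70478868,  0.70541668, -0.06419547])}
side {'fx': 387.57481343665495, 'fy': 387.57481343665495, 'cx': 277.5315154939635, 'cy': 206.69766209067384, 'k1': -0.043404411997082025, 'eye': array([ 0.03969208, -0.51698745,  0.68697236]), 'attitude': array([-0.37723652,  0.84159463, -0.34840677,  0.16740312])}
{'clock': 0.1, 'joint_pos': array([1.02437498e+00, 3.13951180e-01, 4.51265478e-02, 1.30362128e+00,
       4.56980497e-07, 1.43120906e+00]), 'qvel': array([ 0.00110345,  0.00028757,  0.00340596,  0.00062288, -0.00083088,
       -0.0008938 ]), 'tau': array([ 2.55257524e-03, -4.81722879e+01,  2.99245745e+01,  1.27421587e-02,
       -1.66293480e-04,  2.00344743e-05]), 'tcp_pos': array([0.22729674, 0.52768032, 0.23049722]), 'orientation': array([ 3.52891016e-04,  8.35375022e-01,  5.49679809e-01, -7.45488063e-04]), 'wrist_force': array([-0.04186641,  0.49165718, -0.31210256]), 'ft_torque': array([-0.02792322, -0.00936884, -0.00415889]), 'finger_gap': 0.08532796048422826}
```

View pics/top0.png

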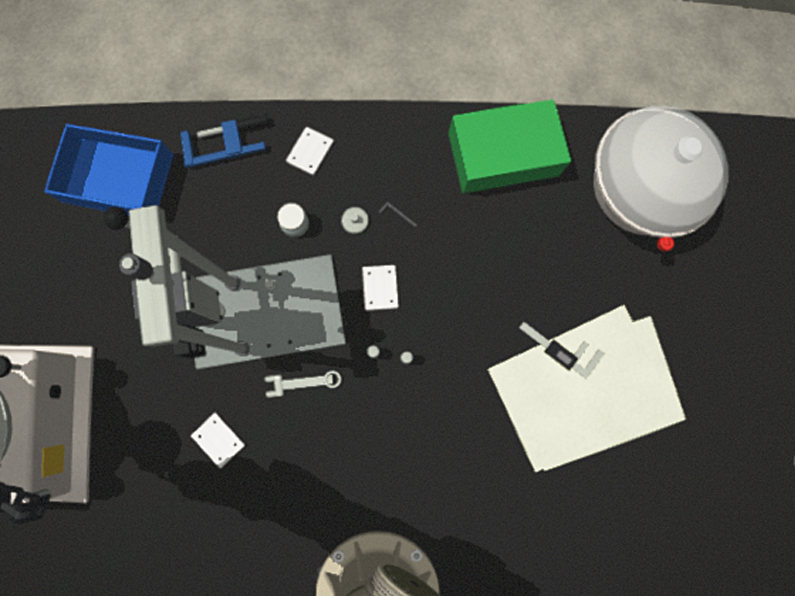

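View pics/side0.png

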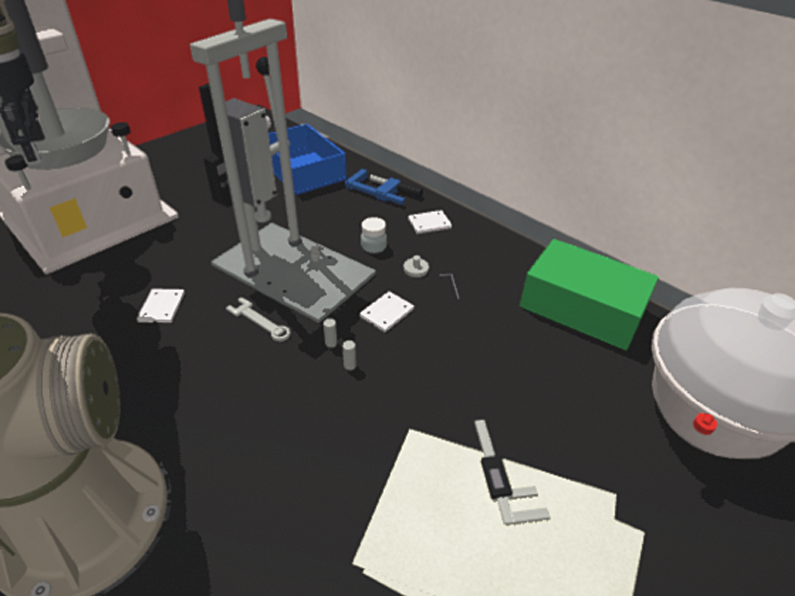

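Top view (display px, /1.42 raw): the lookalike plates are at (310,150), (217,440) and (380,287). The one farthest right, (380,287), lies in front of the stand, whose front edge runs (332,256)–(345,343). The bars are at (373,352) and (406,357), the platen at (355,220), the fitting near (268,283). I'll check with a close crop.

Run:
```python
from h import *
import pickle
c=pickle.load(open("top0.pkl","rb"))
save(c,"crop1.png",(130,140,310,270),4.4)
```

```text
(no output)
```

View pics/crop1.png

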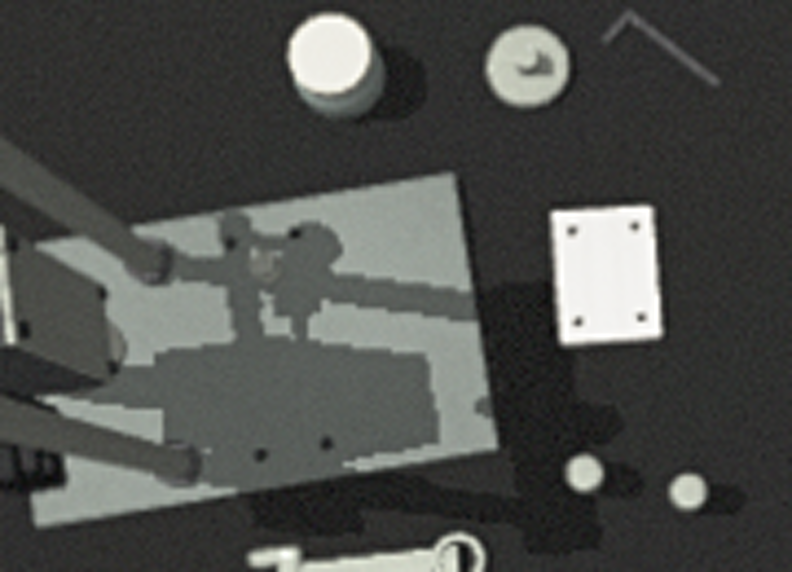

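```bash
cat > m.py <<'E'
from h import *
import pickle
np.set_printoptions(precision=4,suppress=True)
c=pickle.load(open("top0.pkl","rb"))
f=lambda u,v,z: onz(c,130+(u-1.7)/4.4,140+(v-1.7)/4.4,z)
pl=[f(*p,.008)for p in((551,211),(653,206),(663,338),(561,346))]
for n,p in zip(("far-left","far-right","near-right","near-left"),pl): print(n,p)
F,N=f(455,175,.010),f(496,448,.010)
print("base front far",F,"near",N,np.linalg.norm(F-N))
ctr=sum(pl)/4; e=(F-N)[:2]; e/=np.linalg.norm(e); n=np.array([-e[1],e[0]]); 
o=(F+N)[:2]/2; print("front mid",o,"along",e,"into",n, "yaw into",np.degrees(np.arctan2(n[1],n[0])))
for nm,p in [("plate",ctr)]+[("c%d"%i,q) for i,q in enumerate(pl)]+[("fit",f(265,262,.028)),("barA",f(584,473,.05)),("barB",f(688,491,.05)),("platen",f(527,66,.01)),("jar",f(331,55,.055)),("hexend",f(605,42,.005)),("hexcorner",f(628,12,.005)),("hexend",f(718,84,.005)),("wrench",f(470,556,.008)),("wrtip",f(250,560,.008))]:
    d=(p[:2]-o); print(nm,p[:2],"stand:into %.4f along %.4f"%(d@n,d@e))
for k in((0,1),(3,2),(0,3),(1,2)): d=pl[k[0]]-pl[k[1]]; print(k,np.linalg.norm(d),np.degrees(np.arctan2(d[1],d[0])))
print("depth",dep(c,130+600/4.4,140+280/4.4),dep(c,130+400/4.4,140+240/4.4))
E
python3 m.py
```

```text
far-left [0.5966 0.0292 0.008 ]
far-right [ 0.5999 -0.033   0.008 ]
near-right [ 0.5187 -0.039   0.008 ]
near-left [0.5137 0.0226 0.008 ]
base front far [0.6185 0.0879 0.01  ] near [0.4521 0.061  0.01  ] 0.16858087773331643
front mid [0.5353 0.0745] along [0.9872 0.1592] into [-0.1592  0.9872] yaw into 99.16334549570446
plate [ 0.5572 -0.0051] stand:into -0.0820 along 0.0090
c0 [0.5966 0.0292] stand:into -0.0545 along 0.0534
c1 [ 0.5999 -0.033 ] stand:into -0.1164 along 0.0467
c2 [ 0.5187 -0.039 ] stand:into -0.1093 along -0.0345
c3 [0.5137 0.0226] stand:into -0.0478 along -0.0295
fit [0.5614 0.1989] stand:into 0.1187 along 0.0457
barA [0.435  0.0078] stand:into -0.0499 along -0.1096
barB [ 0.4246 -0.0521] stand:into -0.1073 along -0.1294
platen [0.6874 0.0447] stand:into -0.0536 along 0.1454
jar [0.6813 0.1587] stand:into 0.0599 along 0.1576
hexend [ 0.7044 -0.0033] stand:into -0.1037 along 0.1546
hexcorner [ 0.7239 -0.0176] stand:into -0.1209 along 0.1716
hexend [ 0.6778 -0.0735] stand:into -0.1688 along 0.1172
wrench [0.3879 0.0761] stand:into 0.0251 along -0.1452
wrtip [0.3852 0.2071] stand:into 0.1549 along -0.1271
(0, 1) 0.062310188087393956 93.03116424194745
(3, 2) 0.061757102679660184 94.58342918847262
(0, 3) 0.08315914692076458 4.555851325815319
(1, 2) 0.08147322346468129 4.1824022632147795
depth [ 0.553  -0.0019  0.0085] [0.5771 0.1196 0.0098]
```

```bash
cat > p.py <<'E'
# plan: from (commanded or measured) start pose to waypoints "x,y,z,yaw,tilt" -> tool-frame shift & twist
from h import *
import sys
np.set_printoptions(precision=4,suppress=True)
def Rd(yaw,tilt):
    y,t=np.radians([yaw,tilt]); x=np.array([np.cos(y),np.sin(y),0]); n=np.array([-np.sin(y),np.cos(y),0])
    z=n*np.sin(t)-np.array([0,0,np.cos(t)]); return np.stack([x,np.cross(z,x),z],1)
def pose(s): v=list(map(float,s.split(","))); return np.array(v[:3]),Rd(v[3],v[4])
if __name__=="__main__":
    a=sys.argv[1:]
    if a[0]=="m":
        s=env.get_state(); p0,R0=np.array(s["tcp_pos"]),rot(s["orientation"]); print(s["clock"],p0,s["wrist_force"],s["finger_gap"],s["joint_pos"])
    else: p0,R0=pose(a[0])
    for w in a[1:]:
        p,Rw=pose(w); print(w,"xyz",np.round(R0.T@(p-p0),4),"twist",np.round(R.from_matrix(R0.T@Rw).as_rotvec(),3))
E
python3 p.py m .151,.349,.231,60,0 .3,.24,.231,35,0 .375,0,.231,5,0
```

```text
0.1 [0.2273 0.5277 0.2305] [-0.0419  0.4917 -0.3121] 0.08532796048422826 [1.0244 0.314  0.0451 1.3036 0.     1.4312]
.151,.349,.231,60,0 xyz [-0.1943  0.0006 -0.0002] twist [-0.     0.002  0.117]
.3,.24,.231,35,0 xyz [-0.2354  0.1806 -0.0002] twist [0.    0.002 0.553]
.375,0,.231,5,0 xyz [-0.4262  0.3445  0.0001] twist [0.001 0.002 1.077]
```

Request:
servo_tool --targets '[{"xyz": [-0.04, 0, 0], "twist": [0, 0, 0.02], "jaw": 0.5}, {"xyz": [-0.08, 0, 0], "twist": [0, 0, 0.05], "jaw": 0.5}, {"xyz": [-0.12, 0, 0], "twist": [0, 0, 0.07], "jaw": 0.5}, {"xyz": [-0.16, 0, 0], "twist": [0, 0, 0.09], "jaw": 0.5}, {"xyz": [-0.194, 0, 0], "twist": [0, 0, 0.12], "jaw": 0.5}, {"xyz": [-0.202, 0.036, 0], "twist": [0, 0, 0.2], "jaw": 0.5}, {"xyz": [-0.21, 0.072, 0], "twist": [0, 0, 0.29], "jaw": 0.5}, {"xyz": [-0.219, 0.108, 0], "twist": [0, 0, 0.38], "jaw": 0.5}, {"xyz": [-0.227, 0.144, 0], "twist": [0, 0, 0.46], "jaw": 0.5}, {"xyz": [-0.235, 0.18, 0], "twist": [0, 0, 0.55], "jaw": 0.5}, {"xyz": [-0.235, 0.18, 0], "twist": [0, 0, 0.55], "jaw": 0.5}]'

```text
clock: 1.02
tcp_pos: [0.3046, 0.2381, 0.2312]
orientation: [0.001, 0.955, 0.297, 0.001]
wrist_force: [0.1, 1.7, 0.0]
finger_gap: 0.0422
```

```bash
python3 p.py m .375,0,.231,5,0 .41,-.12,.231,5,0 .56,-.13,.15,5,0
```

```text
1.0167 [0.3046 0.2381 0.2312] [0.0977 1.7201 0.01  ] 0.04217853155033066 [ 0.4566 -0.0545 -0.3818  1.2414 -0.002   1.4244]
.375,0,.231,5,0 xyz [-0.077   0.236   0.0006] twist [ 0.002 -0.002  0.516]
.41,-.12,.231,5,0 xyz [-0.1162  0.3547  0.0008] twist [ 0.002 -0.002  0.516]
.56,-.13,.15,5,0 xyz [0.0015 0.4478 0.0823] twist [ 0.002 -0.002  0.516]
```

Request:
servo_tool --targets '[{"xyz": [-0.013, 0.039, 0], "twist": [0, 0, 0.086]}, {"xyz": [-0.026, 0.078, 0], "twist": [0, 0, 0.172]}, {"xyz": [-0.039, 0.118, 0], "twist": [0, 0, 0.258]}, {"xyz": [-0.052, 0.157, 0], "twist": [0, 0, 0.344]}, {"xyz": [-0.065, 0.197, 0], "twist": [0, 0, 0.43]}, {"xyz": [-0.077, 0.236, 0], "twist": [0, 0, 0.516]}, {"xyz": [-0.09, 0.275, 0], "twist": [0, 0, 0.516]}, {"xyz": [-0.103, 0.314, 0], "twist": [0, 0, 0.516]}, {"xyz": [-0.116, 0.354, 0], "twist": [0, 0, 0.516]}, {"xyz": [-0.09, 0.38, 0.01], "twist": [0, 0, 0.516]}, {"xyz": [-0.06, 0.4, 0.03], "twist": [0, 0, 0.516]}, {"xyz": [-0.03, 0.42, 0.045], "twist": [0, 0, 0.516]}]'

```text
schema error: expected keys xyz, twist, jaw
```

```bash
python3 p.py m .562,-.10,.10,4.3,15 .562,-.10,.006,4.3,15 .5597,-.07,.006,4.3,15
```

```text
1.0167 [0.3046 0.2381 0.2312] [0.0977 1.7201 0.01  ] 0.04217853155033066 [ 0.4566 -0.0545 -0.3818  1.2414 -0.002   1.4244]
.562,-.10,.10,4.3,15 xyz [0.0201 0.4241 0.1322] twist [0.257 0.067 0.525]
.562,-.10,.006,4.3,15 xyz [0.0199 0.4239 0.2262] twist [0.257 0.067 0.525]
.5597,-.07,.006,4.3,15 xyz [0.035  0.3979 0.2262] twist [0.257 0.067 0.525]
```

Request:
servo_tool --targets '[{"xyz": [-0.013, 0.039, 0], "twist": [0, 0, 0.086], "jaw": 0.5}, {"xyz": [-0.026, 0.078, 0], "twist": [0, 0, 0.172], "jaw": 0.5}, {"xyz": [-0.039, 0.118, 0], "twist": [0, 0, 0.258], "jaw": 0.5}, {"xyz": [-0.052, 0.157, 0], "twist": [0, 0, 0.344], "jaw": 0.5}, {"xyz": [-0.065, 0.197, 0], "twist": [0, 0, 0.43], "jaw": 0.5}, {"xyz": [-0.077, 0.236, 0], "twist": [0, 0, 0.516], "jaw": 0.5}, {"xyz": [-0.09, 0.275, 0], "twist": [0, 0, 0.516], "jaw": 0.5}, {"xyz": [-0.103, 0.314, 0], "twist": [0, 0, 0.516], "jaw": 0.5}, {"xyz": [-0.116, 0.354, 0], "twist": [0, 0, 0.516], "jaw": 0.5}, {"xyz": [-0.09, 0.38, 0.01], "twist": [0, 0, 0.516], "jaw": 0.5}, {"xyz": [-0.06, 0.4, 0.03], "twist": [0, 0, 0.516], "jaw": 0.5}, {"xyz": [-0.03, 0.42, 0.045], "twist": [0, 0, 0.516], "jaw": 0.5}]'

```text
clock: 2.02
tcp_pos: [0.5185, -0.121, 0.1852]
orientation: [-0.0, 0.999, 0.047, 0.0]
wrist_force: [0.4, -0.5, 0.4]
finger_gap: 0.0427
```

```bash
python3 p.py m .562,-.10,.08,4.3,15 .562,-.10,.03,4.3,15 .562,-.10,.006,4.3,15
```

```text
2.0167 [ 0.5185 -0.121   0.1852] [ 0.3749 -0.4972  0.4138] 0.04271663440054711 [-0.3802  0.2492 -0.1547  1.1668  0.0002  1.0961]
.562,-.10,.08,4.3,15 xyz [ 0.0453 -0.0168  0.1052] twist [0.262 0.002 0.019]
.562,-.10,.03,4.3,15 xyz [ 0.0453 -0.0167  0.1552] twist [0.262 0.002 0.019]
.562,-.10,.006,4.3,15 xyz [ 0.0453 -0.0167  0.1792] twist [0.262 0.002 0.019]
```

Request:
servo_tool --targets '[{"xyz": [0.015, -0.005, 0.03], "twist": [0, 0, 0.02], "jaw": 0.5}, {"xyz": [0.03, -0.01, 0.06], "twist": [0, 0, 0.02], "jaw": 0.5}, {"xyz": [0.045, -0.017, 0.09], "twist": [0, 0, 0.02], "jaw": 0.5}, {"xyz": [0.045, -0.017, 0.12], "twist": [0, 0, 0.02], "jaw": 0.5}, {"xyz": [0.045, -0.017, 0.15], "twist": [0, 0, 0.02], "jaw": 0.5}, {"xyz": [0.045, -0.017, 0.17], "twist": [0, 0, 0.02], "jaw": 0.5}, {"xyz": [0.045, -0.017, 0.18], "twist": [0, 0, 0.02], "jaw": 0.5}, {"xyz": [0.045, -0.017, 0.183], "twist": [0, 0, 0.02], "jaw": 0.5}, {"xyz": [0.045, -0.017, 0.185], "twist": [0, 0, 0.02], "jaw": 0.5}, {"xyz": [0.045, -0.017, 0.185], "twist": [0, 0, 0.02], "jaw": 0.5}]'

```text
clock: 2.85
tcp_pos: [0.5612, -0.0983, 0.0021]
orientation: [0.0, 0.999, 0.039, 0.001]
wrist_force: [-0.6, 0.3, -0.5]
finger_gap: 0.0428
```

Run:
```python
from h import *
s=env.get_state(); print(s["tcp_pos"],s["wrist_force"])
c=env.read_camera("side")
for p in([.56,-.035,.008],s["tcp_pos"]): print(proj(c,p))
u,v=map(int,proj(c,[.56,-.06,.03])); save(c,"s1.png",(u-70,v-65,u+70,v+40),5.5)
```

```text
[ 0.5612357  -0.09832884  0.00213373] [-0.55266007  0.2785365  -0.51379634]
(np.float64(280.87444128587947), np.float64(223.7337330345704))
(np.float64(299.6366082831485), np.float64(237.9678517200258))
```

View pics/s1.png

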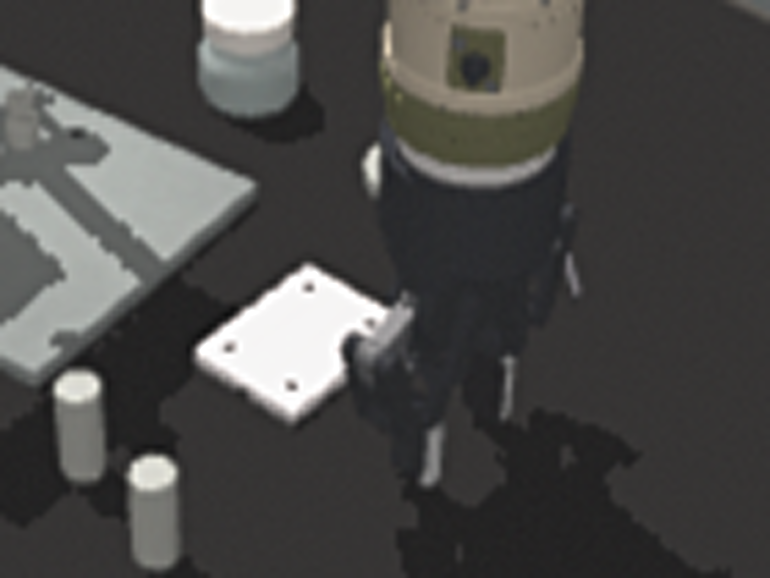

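```bash
cat > s.py <<'E'
# waypoints in stand frame: into,along,z,dyaw,tilt (mm,deg) -> world string ; "m"/cmd start
import sys,subprocess,numpy as np
e=np.array([.9872,.1592]);n=np.array([-.1592,.9872]);o=np.array([.5353,.0745])
def w(s):
    v=list(map(float,s.split(","))); q=o+n*v[0]/1e3+e*v[1]/1e3
    return "%.5f,%.5f,%.5f,%.3f,%.2f"%(q[0],q[1],v[2]/1e3,9.16+v[3],v[4])
a=[x if x=="m" else w(x) for x in sys.argv[1:]]
if a[0]=="m":
    from h import env
    p=env.get_state()["tcp_pos"]; d=p[:2]-o; print("TCP stand mm into %.1f along %.1f z %.1f"%(d@n*1e3,d@e*1e3,p[2]*1e3))
subprocess.run(["python3","p.py"]+a)
E
python3 s.py m -135,9,1,-5,0 -100,9,1,-2,0 -80,9,1,0,0 -72,9,1,0,0 -70,9,1,0,0
```

```text
2.9 [ 0.5616 -0.0985  0.0027] [ 0.1736 -0.0183 -0.0287] 0.04300907211580005 [-0.3144  0.4719 -0.3179  0.7786  0.0001  1.1782]
0.56568,-0.05734,0.00100,4.160,0.00 xyz [ 0.0073 -0.0407  0.0016] twist [ 0.001 -0.002  0.006]
0.56010,-0.02279,0.00100,7.160,0.00 xyz [ 0.0044 -0.0756  0.0016] twist [ 0.001 -0.002 -0.047]
0.55692,-0.00304,0.00100,9.160,0.00 xyz [ 0.0028 -0.0955  0.0016] twist [ 0.001 -0.002 -0.082]
0.55565,0.00485,0.00100,9.160,0.00 xyz [ 0.0022 -0.1035  0.0016] twist [ 0.001 -0.002 -0.082]
0.55533,0.00683,0.00100,9.160,0.00 xyz [ 0.002  -0.1055  0.0016] twist [ 0.001 -0.002 -0.082]
TCP stand mm into -174.9 along -1.6 z 2.7
```

Request:
servo_tool --targets '[{"xyz": [0.004, -0.02, 0.002], "twist": [0, 0, 0], "jaw": 0.5}, {"xyz": [0.007, -0.04, 0.002], "twist": [0, 0, 0], "jaw": 0.5}, {"xyz": [0.007, -0.048, 0.002], "twist": [0, 0, -0.01], "jaw": 0.5}, {"xyz": [0.006, -0.056, 0.002], "twist": [0, 0, -0.02], "jaw": 0.5}, {"xyz": [0.005, -0.064, 0.002], "twist": [0, 0, -0.035], "jaw": 0.5}, {"xyz": [0.005, -0.072, 0.002], "twist": [0, 0, -0.045], "jaw": 0.5}, {"xyz": [0.004, -0.08, 0.002], "twist": [0, 0, -0.06], "jaw": 0.5}, {"xyz": [0.004, -0.087, 0.002], "twist": [0, 0, -0.07], "jaw": 0.5}, {"xyz": [0.003, -0.093, 0.002], "twist": [0, 0, -0.08], "jaw": 0.5}, {"xyz": [0.003, -0.098, 0.002], "twist": [0, 0, -0.082], "jaw": 0.5}, {"xyz": [0.003, -0.1, 0.002], "twist": [0, 0, -0.082], "jaw": 0.5}, {"xyz": [0.003, -0.1, 0.002], "twist": [0, 0, -0.082], "jaw": 0.5}]'

```text
clock: 3.9
tcp_pos: [0.5553, 0.0025, -0.0009]
orientation: [-0.0, 0.997, 0.08, -0.0]
wrist_force: [-0.2, -0.5, -0.3]
finger_gap: 0.0429
```

```bash
python3 s.py m -70,9,1,0,0
python3 - <<'E'
from h import *
c=env.read_camera("side")
u,v=map(int,proj(c,[.56,0.03,.03])); save(c,"s2.png",(u-70,v-60,u+70,v+45),5.5)
E
```

```text
3.9 [ 0.5553  0.0025 -0.0009] [-0.1552 -0.5399 -0.3061] 0.04286662880680438 [-0.1404  0.4551 -0.3578  0.7587  0.0006  1.2697]
0.55533,0.00683,0.00100,9.160,0.00 xyz [ 0.0007 -0.0043 -0.0019] twist [-0.001  0.001  0.001]
TCP stand mm into -74.3 along 8.3 z -0.9
```

View pics/s2.png

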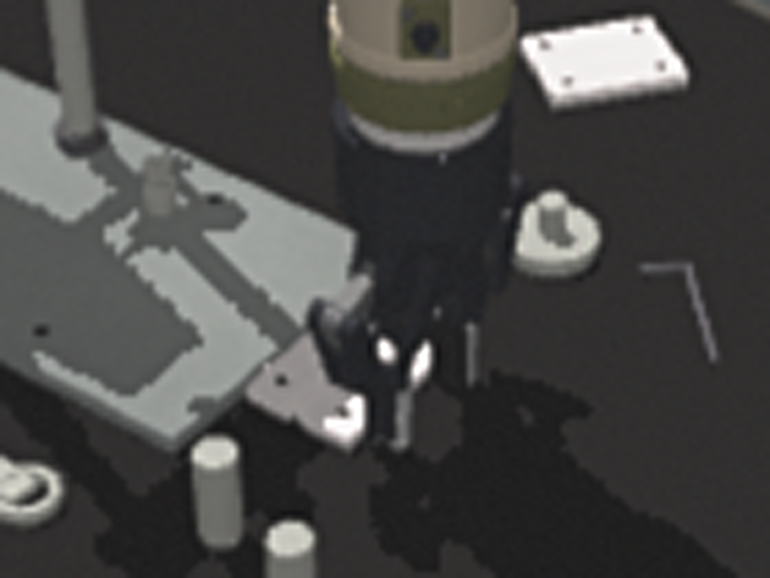

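The plate is being pushed flat, leading side almost at the base edge (crop ~(250,390)). Now the fingers press it home.

Request:
servo_tool --targets '[{"xyz": [0, -0.001, 0], "twist": [0, 0, 0], "jaw": 0.5}, {"xyz": [0, -0.002, 0], "twist": [0, 0, 0], "jaw": 0.5}, {"xyz": [0, -0.003, 0], "twist": [0, 0, 0], "jaw": 0.5}, {"xyz": [0, -0.004, 0], "twist": [0, 0, 0], "jaw": 0.5}, {"xyz": [0, -0.004, 0], "twist": [0, 0, 0], "jaw": 0.5}]'

```text
clock: 4.37
tcp_pos: [0.5552, 0.0054, -0.0007]
orientation: [0.0, 0.997, 0.08, 0.0]
wrist_force: [0.1, -2.0, -1.1]
finger_gap: 0.0428
```

Request:
servo_tool --targets '[{"xyz": [0, -0.001, 0], "twist": [0, 0, 0], "jaw": 0.5}, {"xyz": [0, -0.002, 0], "twist": [0, 0, 0], "jaw": 0.5}, {"xyz": [0, -0.002, 0], "twist": [0, 0, 0], "jaw": 0.5}]'

```text
clock: 4.62
tcp_pos: [0.5555, 0.0057, -0.0004]
orientation: [0.002, 0.997, 0.079, 0.0]
wrist_force: [0.8, -8.4, -0.1]
finger_gap: 0.0427
```

Request:
servo_tool --targets '[{"xyz": [0, 0.003, 0], "twist": [0, 0, 0], "jaw": 0.5}, {"xyz": [0, 0.003, 0.0015], "twist": [0, 0, 0], "jaw": 0.5}, {"xyz": [0, 0.003, 0.0025], "twist": [0, 0, 0], "jaw": 0.5}, {"xyz": [0, 0.003, 0.0025], "twist": [0, 0, 0], "jaw": 0.5}]'

```text
clock: 4.95
tcp_pos: [0.5555, 0.0046, -0.0019]
orientation: [0.0, 0.997, 0.08, 0.0]
wrist_force: [-3.2, -1.2, 11.0]
finger_gap: 0.0426
```

Request:
servo_tool --targets '[{"xyz": [0, -0.004, -0.001], "twist": [0, 0, 0], "jaw": 0.5}, {"xyz": [0, -0.007, -0.0015], "twist": [0, 0, 0], "jaw": 0.5}, {"xyz": [0, -0.009, -0.002], "twist": [0, 0, 0], "jaw": 0.5}, {"xyz": [0, -0.009, -0.004], "twist": [0, 0, 0], "jaw": 0.5}, {"xyz": [0, -0.009, -0.006], "twist": [0, 0, 0], "jaw": 0.5}, {"xyz": [0, -0.01, -0.008], "twist": [0, 0, 0], "jaw": 0.5}, {"xyz": [0, -0.01, -0.01], "twist": [0, 0, 0], "jaw": 0.5}]'

```text
clock: 5.53
tcp_pos: [0.5553, 0.0066, 0.0078]
orientation: [0.008, 0.997, 0.078, 0.001]
wrist_force: [-0.4, -26.7, 1.9]
finger_gap: 0.0423
```

```bash
python3 s.py m -70,9,1,0,0
python3 - <<'E'
from h import *
c=env.read_camera("side")
u,v=map(int,proj(c,[.56,0.03,.03])); save(c,"s3.png",(u-50,v-45,u+50,v+30),7.7)
E
```

```text
5.5333 [0.5553 0.0066 0.0078] [ -0.3767 -26.7138   1.9392] 0.0423342462469768 [-0.124   0.4422 -0.3527  0.7715 -0.0159  1.2911]
0.55533,0.00683,0.00100,9.160,0.00 xyz [ 0.     -0.0004  0.0068] twist [ 0.017  0.    -0.004]
TCP stand mm into -70.3 along 9.0 z 7.8
```

View pics/s3.png

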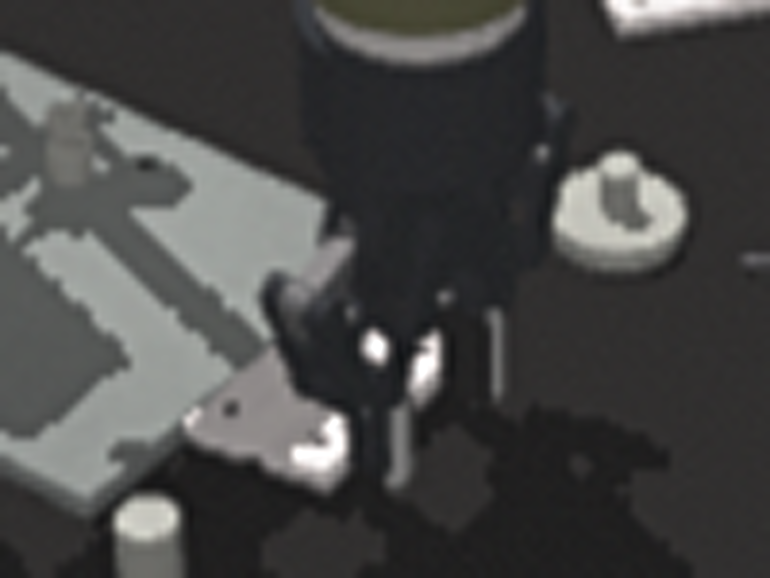

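Request:
servo_tool --targets '[{"xyz": [0, -0.0005, -0.003], "twist": [0, 0, 0], "jaw": 0.5}, {"xyz": [0, -0.001, -0.006], "twist": [0, 0, 0], "jaw": 0.5}, {"xyz": [0, -0.002, -0.009], "twist": [0, 0, 0], "jaw": 0.5}, {"xyz": [0, -0.003, -0.012], "twist": [0, 0, 0], "jaw": 0.5}, {"xyz": [0, -0.0045, -0.015], "twist": [0, 0, 0], "jaw": 0.5}, {"xyz": [0, -0.0055, -0.018], "twist": [0, 0, 0], "jaw": 0.5}, {"xyz": [0, -0.007, -0.02], "twist": [0, 0, 0], "jaw": 0.5}]'

```text
clock: 6.17
tcp_pos: [0.5546, 0.013, 0.0294]
orientation: [0.009, 0.997, 0.078, 0.001]
wrist_force: [-3.4, -30.6, 13.4]
finger_gap: 0.0425
```

```bash
python3 s.py m -70,9,1,0,0
python3 - <<'E'
from h import *
c=env.read_camera("side")
u,v=map(int,proj(c,[.56,0.03,.03])); save(c,"s4.png",(u-50,v-45,u+50,v+30),7.7)
E
```

```text
6.1667 [0.5546 0.013  0.0294] [ -3.4161 -30.619   13.3644] 0.04252771176619602 [-0.1121  0.4151 -0.3325  0.8177 -0.017   1.3035]
0.55533,0.00683,0.00100,9.160,0.00 xyz [-0.0002  0.0057  0.0285] twist [ 0.018 -0.001 -0.005]
TCP stand mm into -63.8 along 9.2 z 29.4
```

View pics/s4.png

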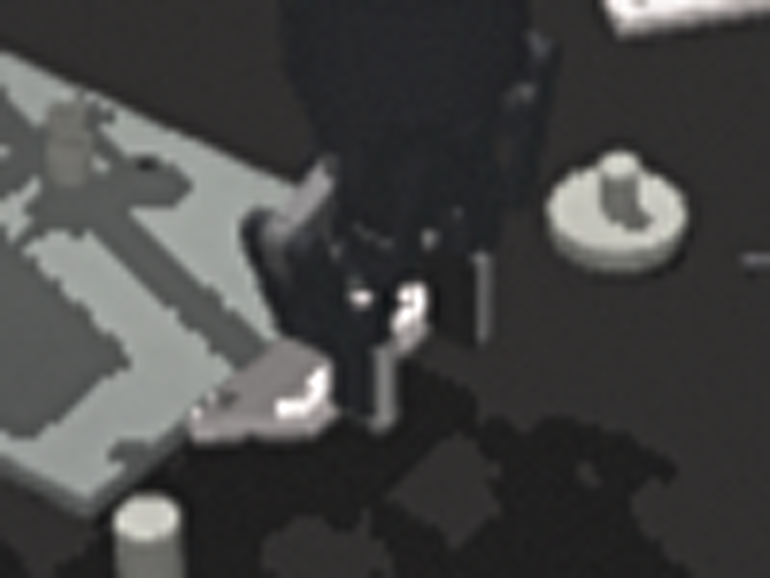

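Request:
servo_tool --targets '[{"xyz": [0, 0.001, -0.003], "twist": [0, 0, 0], "jaw": 0.5}, {"xyz": [0, 0.001, -0.006], "twist": [0, 0, 0], "jaw": 0.5}, {"xyz": [0, -0.002, -0.009], "twist": [0, 0, 0], "jaw": 0.5}, {"xyz": [0, -0.005, -0.012], "twist": [0, 0, 0], "jaw": 0.5}, {"xyz": [0, -0.008, -0.015], "twist": [0, 0, 0], "jaw": 0.5}, {"xyz": [0, -0.011, -0.017], "twist": [0, 0, 0], "jaw": 0.5}, {"xyz": [0, -0.015, -0.019], "twist": [0, 0, 0], "jaw": 0.5}]'

```text
clock: 6.8
tcp_pos: [0.5522, 0.032, 0.0488]
orientation: [0.005, 0.997, 0.079, 0.002]
wrist_force: [-3.7, -15.6, 19.8]
finger_gap: 0.0429
```

```bash
python3 s.py m -70,9,1,0,0
python3 - <<'E'
from h import *
c=env.read_camera("side")
u,v=map(int,proj(c,[.56,0.03,.03])); save(c,"s5.png",(u-50,v-45,u+50,v+30),7.7)
E
```

```text
6.8 [0.5522 0.032  0.0488] [ -3.7022 -15.6344  19.7764] 0.04290615678683939 [-0.0826  0.3907 -0.3145  0.8603 -0.0085  1.3308]
0.55533,0.00683,0.00100,9.160,0.00 xyz [-0.001   0.0249  0.0481] twist [ 0.01  -0.003 -0.002]
TCP stand mm into -44.6 along 9.9 z 48.8
```

View pics/s5.png

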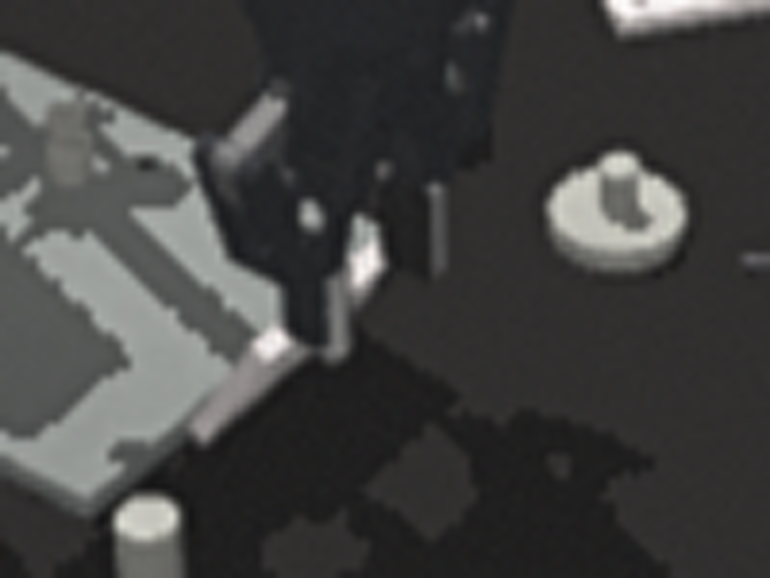

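Request:
servo_tool --targets '[{"xyz": [0, -0.002, -0.002], "twist": [0, 0, 0], "jaw": 0.5}, {"xyz": [0, -0.005, -0.004], "twist": [0, 0, 0], "jaw": 0.5}, {"xyz": [0, -0.008, -0.0055], "twist": [0, 0, 0], "jaw": 0.5}, {"xyz": [0, -0.011, -0.0065], "twist": [0, 0, 0], "jaw": 0.5}, {"xyz": [0, -0.0145, -0.0075], "twist": [0, 0, 0], "jaw": 0.5}, {"xyz": [0, -0.018, -0.008], "twist": [0, 0, 0], "jaw": 0.5}]'

```text
clock: 7.35
tcp_pos: [0.5488, 0.0536, 0.0563]
orientation: [0.001, 0.997, 0.08, 0.002]
wrist_force: [-1.7, -3.4, 13.8]
finger_gap: 0.0423
```

```bash
python3 s.py m -70,9,1,0,0
python3 - <<'E'
from h import *
c=env.read_camera("side")
u,v=map(int,proj(c,[.56,0.05,.03])); save(c,"s6.png",(u-50,v-45,u+50,v+30),7.7)
E
```

```text
7.35 [0.5488 0.0536 0.0563] [-1.6678 -3.3639 13.8198] 0.042286809648353164 [-0.0478  0.3804 -0.3093  0.8771 -0.0008  1.3635]
0.55533,0.00683,0.00100,9.160,0.00 xyz [-0.0012  0.0471  0.0554] twist [ 0.002 -0.004 -0.   ]
TCP stand mm into -22.8 along 10.0 z 56.3
```

View pics/s6.png

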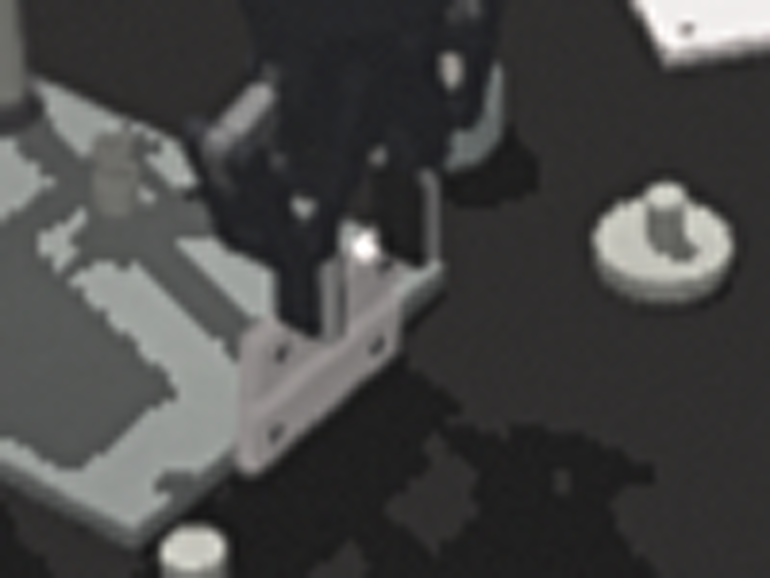

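The plate now stands nearly upright at the base edge, vee face outward, with the fingertips on its top side. I'll carry it on to vertical.

Request:
servo_tool --targets '[{"xyz": [0, -0.003, -0.0005], "twist": [0, 0, 0], "jaw": 0.5}, {"xyz": [0, -0.006, -0.001], "twist": [0, 0, 0], "jaw": 0.5}, {"xyz": [0, -0.008, -0.001], "twist": [0, 0, 0], "jaw": 0.5}, {"xyz": [0, -0.01, -0.001], "twist": [0, 0, 0], "jaw": 0.5}, {"xyz": [0, -0.01, -0.001], "twist": [0, 0, 0], "jaw": 0.5}]'

```text
clock: 7.82
tcp_pos: [0.5466, 0.0645, 0.056]
orientation: [-0.0, 0.997, 0.08, 0.001]
wrist_force: [-0.2, -1.0, 8.5]
finger_gap: 0.043
```

```bash
python3 s.py m -70,9,1,0,0
python3 - <<'E'
from h import *
c=env.read_camera("side")
u,v=map(int,proj(c,[.56,0.05,.03])); save(c,"s7.png",(u-50,v-45,u+50,v+30),7.7)
E
```

```text
7.8167 [0.5466 0.0645 0.056 ] [-0.2337 -1.0316  8.4581] 0.04297783528287898 [-0.0287  0.3801 -0.3106  0.8777  0.0007  1.3816]
0.55533,0.00683,0.00100,9.160,0.00 xyz [-0.0007  0.0584  0.0549] twist [-0.    -0.002  0.001]
TCP stand mm into -11.6 along 9.5 z 56.0
```

View pics/s7.png

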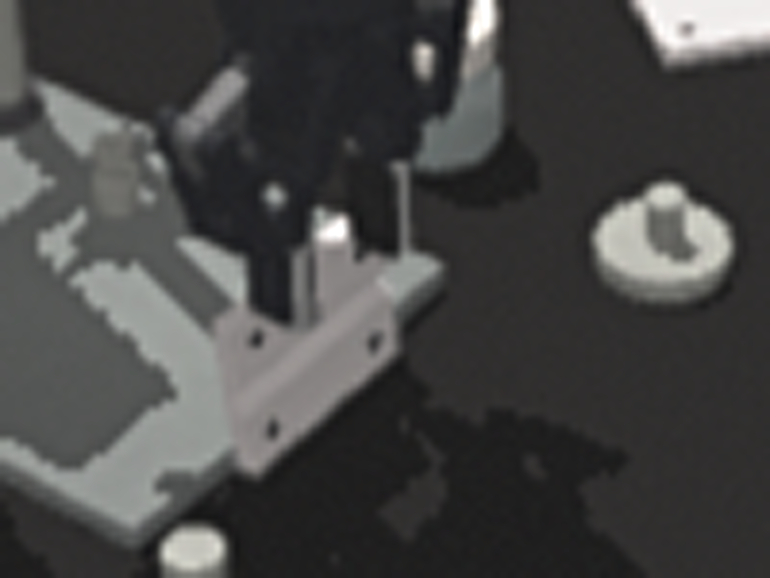

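Request:
servo_tool --targets '[{"xyz": [0, -0.002, 0], "twist": [0, 0, 0], "jaw": 0.5}, {"xyz": [0, -0.004, 0], "twist": [0, 0, 0], "jaw": 0.5}, {"xyz": [0, -0.004, -0.003], "twist": [0, 0, 0], "jaw": 0.5}, {"xyz": [0, -0.004, -0.01], "twist": [0, 0, 0], "jaw": 0.5}, {"xyz": [0, -0.004, -0.025], "twist": [0, 0, 0], "jaw": 0.5}, {"xyz": [0, 0.01, -0.03], "twist": [0, 0, 0], "jaw": 0.5}, {"xyz": [0, 0.035, -0.03], "twist": [0, 0, 0], "jaw": 0.5}, {"xyz": [0, 0.045, -0.03], "twist": [0, 0, 0], "jaw": 0.5}, {"xyz": [0, 0.045, -0.03], "twist": [0, 0, 0], "jaw": 0.5}]'

```text
clock: 8.62
tcp_pos: [0.5532, 0.0178, 0.085]
orientation: [0.0, 0.997, 0.079, 0.0]
wrist_force: [0.0, 0.6, -0.4]
finger_gap: 0.0427
```

```bash
python3 s.py m -20,9,45,0,0
cat > d.py <<'E'
from h import *
# stand-frame bright/raised points near the front edge, per camera
e=np.array([.9872,.1592]);n=np.array([-.1592,.9872]);o=np.array([.5353,.0745])
def pts(name):
    c=env.read_camera(name); V,U=np.mgrid[0:420,0:560]; A=att(c); out=[]
    k=cv2.undistortPoints(np.stack([U.ravel(),V.ravel()],1).astype(np.float64)[:,None],np.array([[c["fx"],0,c["cx"]],[0,c["fy"],c["cy"]],[0,0,1]]),np.array([c["k1"],0,0,0]))[:,0]
    P=np.array(c["eye"])+(np.c_[k,np.ones(len(k))]*c["depth"].reshape(-1,1))@A.T
    d=P[:,:2]-o; return c,np.c_[d@n,d@e,P[:,2]]*1e3,c["color"].reshape(-1,3).astype(int)
E
python3 - <<'E'
from d import *
for nm in("side","top"):
    c,P,C=pts(nm); m=(P[:,0]>-35)&(P[:,0]<80)&(abs(P[:,1]-10)<36)&(P[:,2]>13)&(P[:,2]<75)
    print(nm,m.sum()); Q=P[m]
    for z in range(13,75,6):
        q=Q[(Q[:,2]>=z)&(Q[:,2]<z+6)]
        if len(q): print(z,len(q),"into",np.percentile(q[:,0],[5,50,95]).round(1),"along",np.percentile(q[:,1],[2,98]).round(0))
E
```

```text
8.6167 [0.5532 0.0178 0.085 ] [ 0.0003  0.6044 -0.4136] 0.04265130670712147 [-0.1128  0.3589 -0.2619  0.9496 -0.0001  1.3008]
0.54737,0.05619,0.04500,9.160,0.00 xyz [ 0.0002 -0.0388  0.04  ] twist [ 0.    -0.    -0.003]
TCP stand mm into -58.8 along 8.7 z 85.0
side 382
13 82 into [-8.4 18.6 76.4] along [-24.  42.]
19 37 into [-7.2 -5.1 -3.4] along [-23.  43.]
25 59 into [-5.2 -2.2  2.4] along [-23.  37.]
31 23 into [-4.7  0.3  1.9] along [-24.  33.]
37 33 into [-1.6  0.2  2.7] along [-25.  31.]
43 36 into [-0.4  1.1  3.1] along [-21.  34.]
49 39 into [1.3 2.8 4.7] along [-25.  37.]
55 46 into [ 2.5  4.8 12.3] along [-24.  31.]
61 27 into [3.6 6.2 9.7] along [-25.  27.]
top 0
```

Request:
servo_tool --targets '[{"xyz": [0, 0, 0.02], "twist": [0, 0, 0], "jaw": 0.5}, {"xyz": [0, -0.01, 0.035], "twist": [0, 0, 0], "jaw": 0.5}, {"xyz": [0, -0.025, 0.036], "twist": [0, 0, 0], "jaw": 0.5}, {"xyz": [0, -0.035, 0.036], "twist": [0, 0, 0], "jaw": 0.5}, {"xyz": [0, -0.04, 0.036], "twist": [0, 0, 0], "jaw": 0.5}, {"xyz": [0, -0.044, 0.036], "twist": [0, 0, 0], "jaw": 0.5}, {"xyz": [0, -0.048, 0.036], "twist": [0, 0, 0], "jaw": 0.5}, {"xyz": [0, -0.052, 0.036], "twist": [0, 0, 0], "jaw": 0.5}, {"xyz": [0, -0.056, 0.036], "twist": [0, 0, 0], "jaw": 0.5}, {"xyz": [0, -0.06, 0.036], "twist": [0, 0, 0], "jaw": 0.5}, {"xyz": [0, -0.064, 0.036], "twist": [0, 0, 0], "jaw": 0.5}, {"xyz": [0, -0.068, 0.036], "twist": [0, 0, 0], "jaw": 0.5}]'

```text
clock: 9.72
tcp_pos: [0.542, 0.0869, 0.0489]
orientation: [-0.0, 0.997, 0.08, 0.0]
wrist_force: [0.6, -1.6, -0.0]
finger_gap: 0.0424
```

```bash
cat > q.py <<'E'
from d import *
for nm in("side","top"):
    c,P,C=pts(nm); m=(P[:,0]>-35)&(P[:,0]<100)&(abs(P[:,1]-10)<50)&(P[:,2]>12)&(P[:,2]<75)
    print(nm,m.sum()); Q=P[m]
    for z in range(12,75,6):
        q=Q[(Q[:,2]>=z)&(Q[:,2]<z+6)]
        if len(q): print(z,len(q),"into",np.percentile(q[:,0],[5,50,95]).round(1),"along",np.percentile(q[:,1],[2,98]).round(0))
E
python3 s.py m -20,9,45,0,0;python3 q.py
```

```text
9.7167 [0.542  0.0869 0.0489] [ 0.6292 -1.5668 -0.0354] 0.04240865552407843 [ 0.0126  0.3867 -0.3206  0.8633  0.0001  1.4237]
0.54737,0.05619,0.04500,9.160,0.00 xyz [0.0005 0.0311 0.0039] twist [-0. -0. -0.]
TCP stand mm into 11.1 along 8.5 z 48.9
side 776
12 325 into [-17.3  39.6  93.4] along [-38.  57.]
18 356 into [-16.1   7.6  38.6] along [-32.  46.]
48 3 into [ 5.1 12.2 19.1] along [30. 33.]
54 20 into [ 0.2  6.5 18.9] along [-22.  34.]
60 27 into [ 0.8  5.8 19.1] along [-26.  35.]
66 29 into [-0.2  6.2 18.9] along [-27.  32.]
72 16 into [ 0.3  5.5 15.3] along [-27.  35.]
top 136
12 60 into [-18.1  -8.3   4. ] along [-35.  18.]
18 75 into [-17.7  -9.6   1.2] along [-33.  14.]
60 1 into [0.4 0.4 0.4] along [-21. -21.]
```

Request:
servo_tool --targets '[{"xyz": [0, 0.02, -0.01], "twist": [0, 0, 0], "jaw": 0.5}, {"xyz": [0, 0.05, -0.01], "twist": [0, 0, 0], "jaw": 0.5}, {"xyz": [0, 0.08, -0.005], "twist": [0, 0, 0], "jaw": 0.5}, {"xyz": [0, 0.1, 0], "twist": [0, 0, 0], "jaw": 0.5}, {"xyz": [0, 0.1, 0], "twist": [0, 0, 0], "jaw": 0.5}]'

```text
clock: 10.23
tcp_pos: [0.5585, -0.0157, 0.0482]
orientation: [0.001, 0.997, 0.078, 0.0]
wrist_force: [-0.3, 0.5, 0.4]
finger_gap: 0.0431
```

```bash
python3 - <<'E'
from h import *
import pickle
for nm in("top","side"):
    c=env.read_camera(nm); pickle.dump(c,open(nm+"1.pkl","wb"))
    u,v=map(int,proj(c,[.54,.08,.02])); b=(u-42,v-30,u+42,v+30); print(nm,b)
    im=c["color"][b[1]:b[3],b[0]:b[2],::-1]; im=cv2.resize(im,None,fx=4.7*2,fy=4.7*2,interpolation=cv2.INTER_CUBIC)
    globals()[nm]=im[:,:]
cv2.imwrite("pics/t8.png",cv2.resize(np.vstack([top,side]),None,fx=.53,fy=.53))
E
python3 s.py m -42,9,17,0,0 -29,9,17,0,0
```

```text
top (193, 177, 277, 237)
side (202, 172, 286, 232)
10.3333 [ 0.5576 -0.0127  0.0485] [0.0307 0.0734 0.2354] 0.04260207870735053 [-0.167   0.4026 -0.2966  0.8723  0.0004  1.2458]
0.55087,0.03447,0.01700,9.160,0.00 xyz [ 0.0008 -0.0477  0.0315] twist [-0.001  0.001 -0.002]
0.54880,0.04730,0.01700,9.160,0.00 xyz [ 0.0007 -0.0607  0.0315] twist [-0.001  0.001 -0.002]
TCP stand mm into -89.7 along 8.2 z 48.5
```

View pics/t8.png

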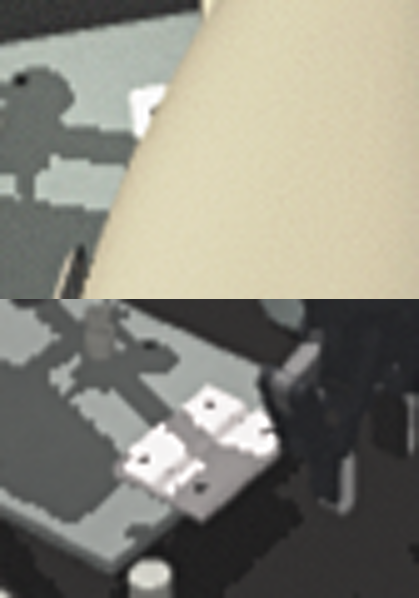

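Lower part (side camera): the plate lies vee up on the base, outer side overhanging. Corners are at composite px (118,468), (208,384), (203,520).

```bash
cat > r.py <<'E'
from h import *
import pickle
c=pickle.load(open("side1.pkl","rb"));e=np.array([.9872,.1592]);n=np.array([-.1592,.9872]);o=np.array([.5353,.0745])
for u,v in((118,468),(208,384),(203,520)):
    p=onz(c,202+u/4.98-.5,172+(v-299)/4.98-.5,.018); d=p[:2]-o; print(np.round([d@n*1e3,d@e*1e3],1))
# check: base near front corner
for u,v in((110,565),): p=onz(c,202+u/4.98-.5,172+(v-299)/4.98-.5,.010); d=p[:2]-o; print("base near corner",np.round([d@n*1e3,d@e*1e3],1))
E
python3 r.py
```

```text
[ 39.2 -31.9]
[46.  51.3]
[-22.3 -36.6]
base near corner [ -0.2 -83.8]
```

Request:
servo_tool --targets '[{"xyz": [0.001, -0.015, 0.02], "twist": [0, 0, 0], "jaw": 0.5}, {"xyz": [0.001, -0.03, 0.037], "twist": [0, 0, 0], "jaw": 0.5}, {"xyz": [0.001, -0.042, 0.037], "twist": [0, 0, 0], "jaw": 0.5}, {"xyz": [0.001, -0.05, 0.037], "twist": [0, 0, 0], "jaw": 0.5}, {"xyz": [0.001, -0.055, 0.037], "twist": [0, 0, 0], "jaw": 0.5}, {"xyz": [0.001, -0.06, 0.037], "twist": [0, 0, 0], "jaw": 0.5}, {"xyz": [0.001, -0.065, 0.037], "twist": [0, 0, 0], "jaw": 0.5}, {"xyz": [0.001, -0.07, 0.037], "twist": [0, 0, 0], "jaw": 0.5}, {"xyz": [0.001, -0.074, 0.037], "twist": [0, 0, 0], "jaw": 0.5}, {"xyz": [0.001, -0.078, 0.037], "twist": [0, 0, 0], "jaw": 0.5}, {"xyz": [0.001, -0.082, 0.037], "twist": [0, 0, 0], "jaw": 0.5}, {"xyz": [0.001, -0.086, 0.037], "twist": [0, 0, 0], "jaw": 0.5}]'

```text
clock: 11.33
tcp_pos: [0.5454, 0.0731, 0.012]
orientation: [0.0, 0.997, 0.08, 0.0]
wrist_force: [-0.2, -2.3, 1.6]
finger_gap: 0.0428
```

```bash
python3 s.py m 3,9,11,0,0
```

```text
11.3333 [0.5454 0.0731 0.012 ] [-0.1582 -2.2819  1.5947] 0.04281136333148549 [-0.0126  0.4305 -0.3593  0.7805 -0.0001  1.3986]
0.54371,0.07889,0.01100,9.160,0.00 xyz [-0.0007 -0.006   0.001 ] twist [ 0. -0. -0.]
TCP stand mm into -3.0 along 9.7 z 12.0
```

Request:
servo_tool --targets '[{"xyz": [0, -0.003, 0], "twist": [0, 0, 0], "jaw": 0.5}, {"xyz": [0, -0.006, 0], "twist": [0, 0, 0], "jaw": 0.5}, {"xyz": [0, -0.008, 0], "twist": [0, 0, 0], "jaw": 0.5}, {"xyz": [0, -0.008, 0], "twist": [0, 0, 0], "jaw": 0.5}, {"xyz": [0, 0.01, 0], "twist": [0, 0, 0], "jaw": 0.5}, {"xyz": [0, 0.04, 0], "twist": [0, 0, 0], "jaw": 0.5}, {"xyz": [0, 0.07, -0.02], "twist": [0, 0, 0], "jaw": 0.5}, {"xyz": [0, 0.1, -0.05], "twist": [0, 0, 0], "jaw": 0.5}, {"xyz": [0, 0.13, -0.08], "twist": [0, 0, 0], "jaw": 0.5}, {"xyz": [0, 0.16, -0.1], "twist": [0, 0, 0], "jaw": 0.5}, {"xyz": [0, 0.19, -0.12], "twist": [0, 0, 0], "jaw": 0.5}, {"xyz": [0, 0.22, -0.14], "twist": [0, 0, 0], "jaw": 0.5}]'

```text
clock: 12.33
tcp_pos: [0.58, -0.1452, 0.1528]
orientation: [-0.001, 0.997, 0.08, 0.0]
wrist_force: [0.7, -0.0, -0.2]
finger_gap: 0.043
```

Request:
servo_tool --targets '[{"xyz": [-0.03, 0.025, 0], "twist": [0, 0, 0], "jaw": 0.5}, {"xyz": [-0.06, 0.05, 0], "twist": [0, 0, 0], "jaw": 0.5}, {"xyz": [-0.07, 0.06, 0], "twist": [0, 0, 0], "jaw": 0.5}, {"xyz": [-0.07, 0.06, 0], "twist": [0, 0, 0], "jaw": 0.5}]'

```text
clock: 12.67
tcp_pos: [0.5185, -0.2169, 0.1515]
orientation: [-0.0, 0.997, 0.078, -0.001]
wrist_force: [0.6, 0.4, -0.6]
finger_gap: 0.0428
```

```bash
python3 s.py m 3,9,11,0,0
python3 - <<'E'
from h import *
import pickle
ims=[]
for nm in("top","side"):
    c=env.read_camera(nm); pickle.dump(c,open(nm+"2.pkl","wb"))
    u,v=map(int,proj(c,[.54,.07,.02])); b=(u-66,v-50,u+66,v+50); print(nm,b)
    ims.append(cv2.resize(c["color"][b[1]:b[3],b[0]:b[2],::-1],None,fx=3,fy=3,interpolation=cv2.INTER_CUBIC) )
cv2.imwrite("pics/t9.png",np.hstack(ims))
E
```

```text
12.6667 [ 0.5185 -0.2169  0.1515] [ 0.5974  0.3792 -0.5975] 0.04282110508909701 [-0.539   0.3247 -0.1364  1.111   0.      0.8764]
0.54371,0.07889,0.01100,9.160,0.00 xyz [ 0.0708 -0.2882  0.1407] twist [-0.001  0.001 -0.004]
TCP stand mm into -285.0 along -63.0 z 151.5
top (173, 157, 305, 257)
side (180, 154, 312, 254)
```

View pics/t9.png

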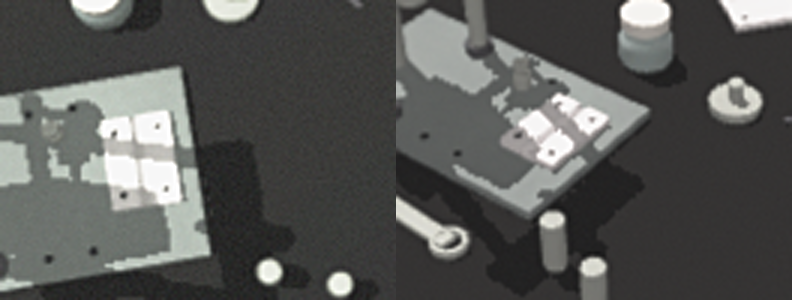

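The top view (left) shows the plate vee up, entirely on the base. Its outer corners, (171,111) and (183,203), are well inside the front edge (182,68)–(211,255). A quick numeric check of the plate and the bystanders, then I'll hand in.

Run:
```python
from h import *
import pickle
e=np.array([.9872,.1592]);n=np.array([-.1592,.9872]);o=np.array([.5353,.0745])
c=pickle.load(open("top2.pkl","rb"))
for u,v in((171,111),(183,203),(112,210),(100,120)):
    p=onz(c,173+u/3-.33,157+v/3-.33,.018)[:2]-o; print(np.round([p@n*1e3,p@e*1e3],1))
a=pickle.load(open("top0.pkl","rb"))["color"]
for nm,p in dict(fit=[.5614,.1989,.028],barA=[.435,.0078,.05],barB=[.4246,-.0521,.05],platen=[.6874,.0447,.01],jar=[.6813,.1587,.055],hex=[.70,-.04,.005],wrench=[.387,.14,.008]).items():
    u,v=map(int,proj(c,p)); r=9; t=a[v-r:v+r,u-r:u+r]; s=c["color"][v-r-4:v+r+4,u-r-4:u+r+4]
    M=cv2.matchTemplate(s,t,cv2.TM_CCOEFF_NORMED); _,m,_,l=cv2.minMaxLoc(M); print(nm,"shift px",l[0]-4,l[1]-4,round(m,2))
```

```text
[13.9 45.5]
[ 15.3 -37. ]
[ 77.5 -33.3]
[77.  47.4]
fit shift px 0 0 0.99
barA shift px 0 0 1.0
barB shift px 0 0 1.0
platen shift px 0 0 1.0
jar shift px 0 0 0.99
hex shift px 0 0 0.97
wrench shift px 0 0 1.0
```

```bash
python3 -c "
from h import *
print(env.hand_in())"
```

```text
the job is handed in; nothing more can be done
None
```

The vee plate now lies flat on the base, vee side up, and the job is handed in at about 12.8 s on the robot's clock. `env.hand_in()` gives no verdict, so what follows rests on my own measurements.

I pushed the plate along the bench against the base's front face with two fingertips. I then tipped it upright by friction on its rear side, pushed it over onto the base, and slid it in squarely. It was never gripped.

- **Position:** in the last top view the plate reaches from about 14 to 77 mm in from the front edge, ahead of the fitting and the columns. The vee runs parallel to the front edge within about 1°.
- **Other things:** the fitting, both bars, platen, jar, hex key and wrench show no shift in the top view before and after. I did not compare the caliper, but the arm never went near it.
- **Forces:** the largest reading at the end of any move was about 34 N at the wrist, against the 120 N limit. The arm was clear of everything at the end.
- **Disagreement:** the plate's 60 mm width measured about 63 mm, which is picture blur and calibration error. While the plate stood upright, the depth readings showed more lean than it should have had without toppling; I put that down to depth error.

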